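Peel the top parts tray off a sticky stack and present it over the repair mat

TASK

The nested parts trays are sticking together: peel the top tray off by the grip fin on its corner, lifting that corner first while the opposite corner still sits in the stack, and leave the rest of the stack standing where it is. Then present the empty tray to whoever is taking the phone apart: carry it over the small gridded mat and finish while still holding it there, level and still, with its middle over the middle of the mat and its underside about 10 cm above it. Do not knock or shift the phone or the other things on the bench.

Things in the scene. Friction and masses are not known exactly. Their poses are not given: they have to be found in the camera images.
- tray: Top tray of the stack: white, 130 g, empty. Rim 140 (x) x 100 (y) mm, 28 mm high, walls sloping in to a 110 x 70 mm floor. Origin: centre of its underside, z up. Rim flange 24 to 28 mm above it. At the (-x,-y) corner a flat ear, top flush with the rim, carries the grip fin. Starts nested, level, origin 48 mm above the bench. It sticks: sprung tongues of the tray below pinch its rim (1 N each) until it is 7 mm up.
- tray_fin (a point): Centre of the top tray's grip fin: upright plate 8 mm thick, 22 long, 18 high (9 mm above and below this point; under it the flat ear). At (-82.2, -58.7, 37) mm in the tray's frame. Its length runs along the tray's diagonal, outward direction (-0.814, -0.581) in the tray's frame; its thickness is across that. Nothing stands beside it: pinch it from above. Starts 85 mm above the bench.
- tray_far (a point): The top tray's corner opposite the fin: underside of the rim, at (70, 50, 24) mm in the tray's frame. Starts 72 mm above the bench, 8 mm above the rim of the tray below. The fin's corner can be swung up about this point.
- stack: The rest of the stack: four more such trays, one loose body, 600 g. Origin: centre of its underside, on the bench; rim at 64 mm. Two 12 mm wide tongues on each long side grip the top tray's rim. Trays are turned half a turn one to the next, so its topmost tray has its own fin at the (+x,+y) corner, opposite the top tray's and reaching 82 mm above the bench (the top tray's reaches 94): the wrong one to pull.
- mat: Small blue repair mat with a white grid, 220 (x) x 170 (y) mm, 3 mm thick, fixed to the bench. Origin: centre of its underside. It lies on the other side of the bench's middle from the stack; either may be on the left.
- phone: Phone lying on the mat, 146 x 71 x 8 mm; origin at the centre of its underside. Leave alone.
- pot: Small open aluminium screw pot, 40 mm across, 30 mm high, between stack and mat, towards the robot; origin at the centre of its underside. Leave alone.
- jar: White jar with a black cap, 40 mm across, 60 mm high, just beyond the stack; origin at the centre of its underside. Leave alone.
- spool: Metal solder spool standing on its end, 54 mm across, 36 mm high, far side of the bench; origin at the centre of its underside. Leave alone.
- driver: Black-handled screwdriver, 150 mm long, lying at the left. Leave alone.
- meter: Black hand multimeter, 150 x 75 x 41 mm, lying at the right. Leave alone.
Not all that is in view belongs to the job. What is shaped like the tray but orange or red is not meant.

How it is judged:
By the outcome, as a careful person would: the job done as asked, in the order asked, and still so for the second after the job is handed in, while the arm keeps its last pose, push and grip.
It also fails if it takes over 42 s, if anything falls off the work surface, if the arm or the gripper's body presses on something with over 40 N, if the wrist force passes 120 N, or if a joint passes its speed limit or range.

ROBOT

A 7-joint arm with a two-finger parallel gripper is mounted at the origin on the work surface. World frame = base frame: x ahead of the robot, y to its left, z up, the work surface at z = 0. Lengths are in m, angles in rad, forces in N, time in s.
With the tool pointing down it reaches from about 0.4 to 0.925 m from the base axis. Payload 4.1 kg.
Tool frame: the origin (TCP) lies midway between the tips of the shut fingers; the grasp point (between the pads) lies 19 mm behind it; z points along the fingers, y is the direction in which the jaws open and shut (so a half turn about z gives the same grasp; the last joint's range is limited). The gripper opens to 85 mm and grips with 20 to 120 N. Pads are 22 mm wide; open, the fingers measure 114 mm over their backs; the gripper's body (76 mm by 85 mm) begins 54 mm behind the grasp point. The pads swing forward as they close: fully open they stand 13 mm farther back than shut.
Start: joints at [1.076, 0.398, 0.045, 1.537, -0.019, 1.207, -0.051], TCP at [0.251, -0.6, 0.231] pointing down, gripper open.
Joint ranges: [-2.82, 2.82], [-0.49, 2.23], [-1.37, 1.46], [0, 2.46], [-1.36, 4.5], [0.23, 2], [-2.94, 2.94]. Speed limits (rad/s): [2.57, 2.57, 3.14, 3.14, 3.14, 3.14, 3.14].

INTERFACE

Orientations are given as [roll, pitch, yaw] about the fixed x, y, z axes, in that order (R = Rz(yaw) Ry(pitch) Rx(roll)).
In Python, from plant import state, optics, workorder, nets gives the robot as it stands. The module is installed in compiled form; this text tells all that it offers.
- The arm moves only by the tool carry_out, never from a script. Its argument "commands" is one flat list of numbers, 7 for each row, row after row: the shift along the world's x, y, z in cm, then the turn, a rotation vector about the world's x, y, z in rad, then the finger opening in cm, from 0 to 8.54. A call has exactly 10 rows; each row is the pose to reach, as a shift and turn from the pose commanded when the call began; what a row does not reach only later rows make up. A row lasts 1/10 s, in which the tool goes at most 50 mm and 8.59 degrees, less where a joint would pass 70% of its speed; a pose out of reach is approached as far as the arm can. A call with a gripper value outside its range is refused whole. The fingers move at their own pace and stop on an object; the grip force is fixed at half the most. Time passes only in rows, so rows that repeat a pose let the fingers close, or fill a call up. It gives the time, the measured TCP pose, the force and the opening at its end, in the units of the state.
- state(): the state, without advancing time (a new reading comes with each control period).
- optics.read_camera(name): name is "scene" or "top"; returns a dict with "pixels" (384x512x3 uint8, red, green, blue), "mtx" (3x3 intrinsics, pixels), "T" (4x4, takes a point from camera to world coordinates). Camera axes: x right, y down, z forward; pixel columns grow to the right and rows downward; lengths in m; the calibration is good to about 2 mm. A picture is of the moment at which its call begins. There is no depth.
- workorder.sign_off(): hands the job in, once; it reports no verdict.
Trained networks look in the newest picture that a camera, given by its name, has taken for a name from the list of things; names that differ only in an ending like _2 or _b are one class to them, and where a whole thing is asked for, a point or a joint stands for the part that bears it (a point fixed in the world has none). Each returns a list of dicts, best first, with "confidence" (0 to 1); they miss things now and then, are a little off and sometimes report something else, mostly with a low value. They report only what shows in the picture. A call takes as long as a camera call. They do not tell look-alikes from the thing itself.
- nets.trace(name, camera): "mask" (384x512 bool, what is visible of it) and "extent" ([left, top, right, bottom] in pixels, round what is visible of it).
- nets.place_of(name, camera): "point" ([row, column] in pixels: a listed point, or the origin of a listed thing).
The state is a dict: "clock": time; "qpos": joint angles; "joint_velocities": joint speeds; "effort": joint torques, N m; "position": TCP position; "tcp_rot": TCP orientation; "contact_force": force on the tool from outside, world axes, zero at the start; "ft_torque": the same for the moment, N m; "opening": finger opening in m.
Only numpy, scipy, OpenCV 4.12 (cv2) and the standard library are available. Lean on these libraries where they do the work, as an engineer would, in place of code of your own. Each camera call takes 0.05 s, during which the arm holds its last target.

## Working session

There is one attempt and no reset: what is moved stays moved. The work goes in short steps, Python scripts to look and compute and a tool call to move; the robot and the scene stay as the last step left them, time stands still between calls to the robot, and variables do not carry over. Pictures are saved under pics/ and viewed, and the job is handed in when it is done.

Besides the shell and the picture viewer there is one more tool, called after ">>>" as name(argument=value, ...), one argument or row to a line, values as JSON. carry_out: Moves the arm, as the interface text tells. Its arguments: {"type":"object","properties":{"commands":{"type":"array","items":{"type":"number"}}},"required":["commands"]}

```bash
mkdir -p pics
cat > h.py <<'E'
import numpy as np, cv2
from plant import state, optics, workorder, nets
def cam(n,name=None):
    c=optics.read_camera(n)
    if name: cv2.imwrite('pics/'+name,c['pixels'][:,:,::-1])
    return c
def ray(c,r,col,z):
    d=np.linalg.inv(c['mtx'])@np.array([col,r,1.]);R=c['T'][:3,:3];o=c['T'][:3,3];d=R@d
    return o+d*(z-o[2])/d[2]
def proj(c,p):
    q=np.linalg.inv(c['T'])@np.append(p,1);u=c['mtx']@q[:3];return u[:2]/u[2]  # col,row
E
python3 - <<'E'
from h import *
np.set_printoptions(precision=4,suppress=True)
s=state();print(s)
Z={'tray':.048,'tray_fin':.085,'tray_far':.072,'stack':0,'mat':0,'phone':.003,'pot':0,'jar':0,'spool':0}
for n in ['top','scene']:
    c=cam(n,n+'1.png');print(n,c['T'][:3,3])
    for k,z in Z.items():
        for d in nets.place_of(k,n)[:3]:
            print(k,d['confidence'],d['point'],ray(c,*d['point'],z))
E
```

```text
{'clock': 0.0, 'qpos': array([ 1.076 ,  0.3992,  0.045 ,  1.5379, -0.0187,  1.2069, -0.0507]), 'joint_velocities': array([ 0.0008, -0.0003,  0.0004,  0.0014, -0.0009, -0.0013,  0.0001]), 'effort': array([  0.0002, -47.5119,   1.3646, -25.4219,   0.0116,   0.0095,
         0.    ]), 'position': array([ 0.2504, -0.5991,  0.2302]), 'tcp_rot': array([-3.1396,  0.0001,  0.3959]), 'contact_force': array([-0.1675,  0.1486, -0.0264]), 'ft_torque': array([-0.0236, -0.0896,  0.0117]), 'opening': 0.08540051392504783}
top [ 0.435  -0.0787  1.5255]
tray 0.92 [259.8, 294.4] [ 0.2889 -0.2138  0.048 ]
tray 0.84 [263.7, 350.0] [ 0.2708 -0.4054  0.048 ]
tray 0.74 [184.6, 290.3] [ 0.5495 -0.2071  0.048 ]
tray_fin 0.97 [264.3, 382.8] [ 0.2702 -0.5078  0.085 ]
tray_fin 0.88 [209.1, 300.1] [ 0.4625 -0.2347  0.085 ]
tray_fin 0.83 [246.7, 273.7] [ 0.338  -0.1419  0.085 ]
tray_far 0.84 [204.1, 423.5] [ 0.4699 -0.6603  0.072 ]
tray_far 0.8 [264.0, 329.5] [ 0.2742 -0.3304  0.072 ]
tray_far 0.72 [276.8, 312.5] [ 0.2326 -0.2712  0.072 ]
mat 0.66 [191.7, 184.7] [0.5364 0.169  0.    ]
phone 0.79 [187.6, 176.5] [0.
[... 371 characters left out ...]
5] [ 0.365  -0.5879  0.085 ]
tray_fin 0.77 [168.1, 105.2] [ 0.3198 -0.5178  0.085 ]
tray_fin 0.63 [182.7, 194.3] [ 0.4562 -0.2421  0.085 ]
tray_far 0.74 [221.1, 225.9] [ 0.6345 -0.1732  0.072 ]
tray_far 0.71 [152.6, 175.1] [ 0.2653 -0.2852  0.072 ]
tray_far 0.61 [164.2, 164.4] [ 0.3231 -0.3267  0.072 ]
stack 0.68 [220.6, 214.0] [ 0.5516 -0.1986  0.    ]
stack 0.63 [187.7, 398.4] [0.5278 0.4373 0.    ]
mat 0.7 [200.4, 324.6] [0.5356 0.1718 0.    ]
phone 0.67 [200.2, 331.8] [0.5428 0.1938 0.003 ]
phone 0.26 [216.6, 226.3] [ 0.5452 -0.1581  0.003 ]
pot 0.41 [184.3, 264.0] [ 0.4132 -0.0036  0.    ]
jar 0.62 [252.6, 193.7] [ 0.6711 -0.278   0.    ]
spool 0.91 [257.6, 295.1] [0.7531 0.007  0.    ]
```

Run:
```python
import cv2,numpy as np
a=cv2.imread('pics/top1.png');b=cv2.imread('pics/scene1.png')
cv2.imwrite('pics/top1c.png',cv2.resize(a[120:310,230:450],None,fx=3,fy=3,interpolation=3))
cv2.imwrite('pics/scene1c.png',cv2.resize(b[130:290,40:260],None,fx=3.5,fy=3.5,interpolation=3))
```

```text
(no output)
```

View pics/top1.png

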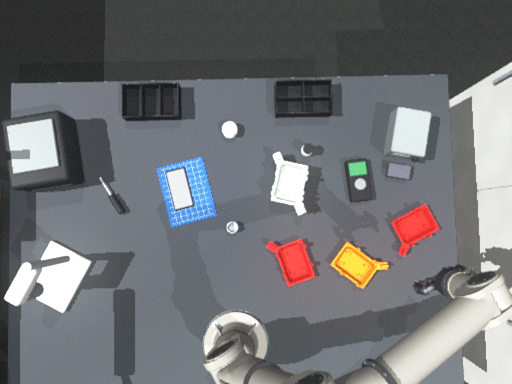

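View pics/scene1.png

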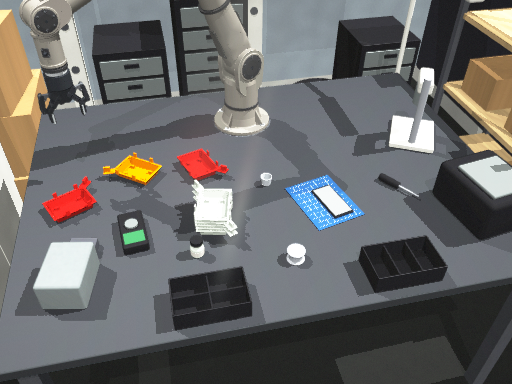

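View pics/top1c.png

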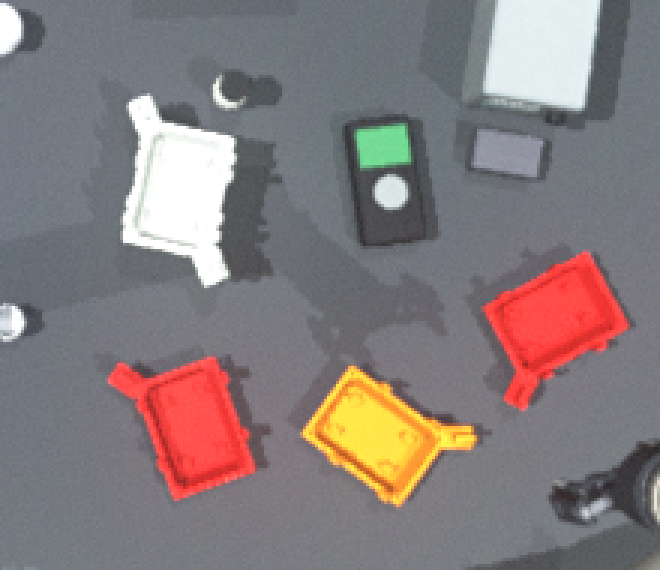

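View pics/scene1c.png

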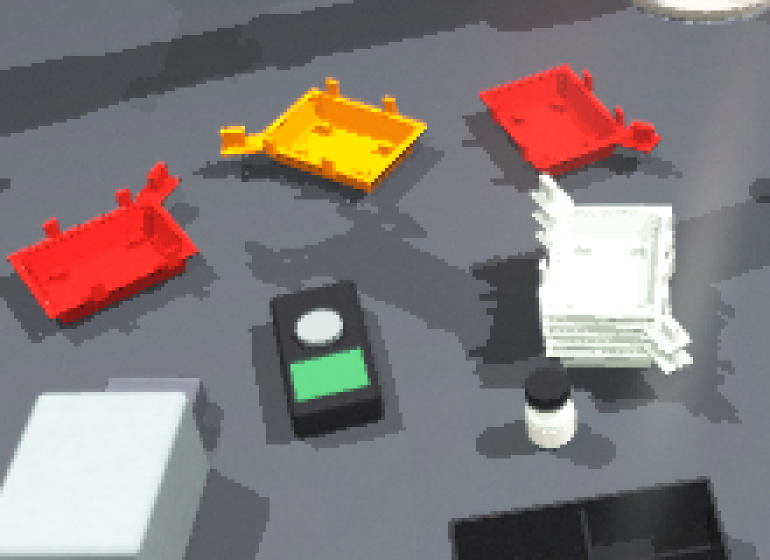

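```bash
cat >> h.py <<'E'
def tray_pts():
    P={}
    rim=[(-70,-50),(70,-50),(70,50),(-70,50)]
    rimT=[(x/1000,y/1000,.028) for x,y in rim]
    flo=[(x*55/70000,y*35/50000,.002) for x,y in rim]
    u=np.array([-.814,-.581]);v=np.array([.581,-.814]);c=np.array([-82.2,-58.7])
    fin=[]
    for z in (28,46):
        fin.append([tuple(np.append(c+a*11*u+b*4*v,z)/1000) for a,b in((1,1),(1,-1),(-1,-1),(-1,1))])
    return rimT,flo,fin
def overlay(c,T,img,f,off,fincol=(0,0,255)):
    def w(p):
        q=proj(c,(T@np.append(p,1))[:3]); return ((q-off+.5)*f).astype(int)
    rimT,flo,fin=tray_pts()
    for poly,col in((rimT,(0,160,0)),(flo,(255,0,0)),(fin[0],fincol),(fin[1],fincol)):
        cv2.polylines(img,[np.array([w(p) for p in poly])],True,col,1)
def Tm(x,y,z,yaw):
    T=np.eye(4);k,s=np.cos(yaw),np.sin(yaw);T[:2,:2]=[[k,-s],[s,k]];T[:3,3]=x,y,z;return T
E
python3 - <<'E'
from h import *
o=[]
for n,(r0,r1,c0,c1) in {'top':(145,225,260,325),'scene':(170,245,180,250)}.items():
    c=cam(n); im=np.ascontiguousarray(c['pixels'][r0:r1,c0:c1,::-1]); f=7 if n=='top' else 7
    im=cv2.resize(im,None,fx=f,fy=f,interpolation=cv2.INTER_CUBIC)
    cv2.imwrite('pics/raw_%s.png'%n,im)
    overlay(c,Tm(.549,-.204,.048,np.radians(-11)),im,f,np.array([c0,r0]))
    cv2.imwrite('pics/ov_%s.png'%n,im)
E
```

```text
(no output)
```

View pics/raw_scene.png

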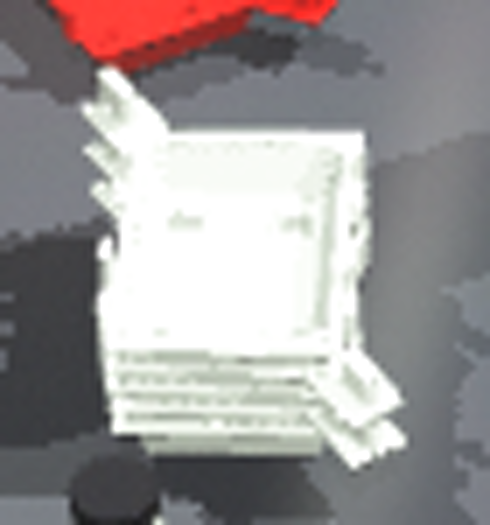

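View pics/ov_top.png

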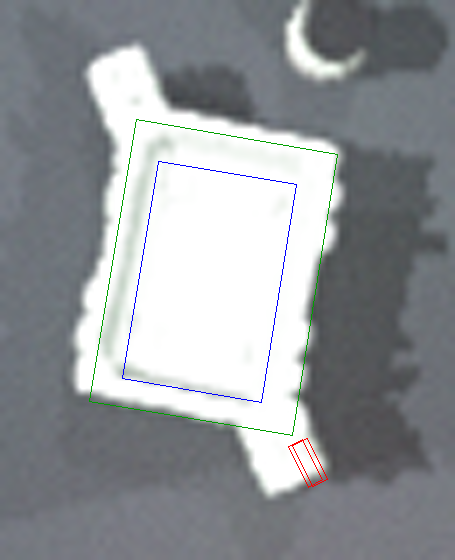

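View pics/ov_scene.png

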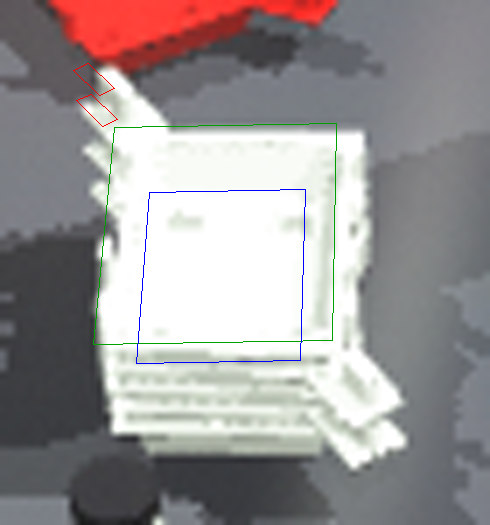

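Run:
```python
from h import *
for n,(r0,r1,c0,c1) in {'top':(145,225,260,325),'scene':(170,245,180,250)}.items():
    c=cam(n); im=np.ascontiguousarray(c['pixels'][r0:r1,c0:c1,::-1]).astype(float)
    print(im.max(),np.percentile(im,90))
    im=np.clip((im.mean(2)-185)/70,0,1)**3*255
    im=cv2.resize(im.astype(np.uint8),None,fx=7,fy=7,interpolation=cv2.INTER_CUBIC)
    cv2.imwrite('pics/st_%s.png'%n,im)
```

```text
255.0 255.0
255.0 255.0
```

View pics/st_top.png

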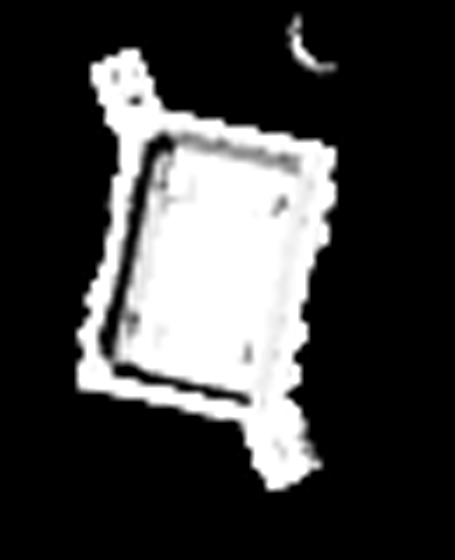

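View pics/st_scene.png

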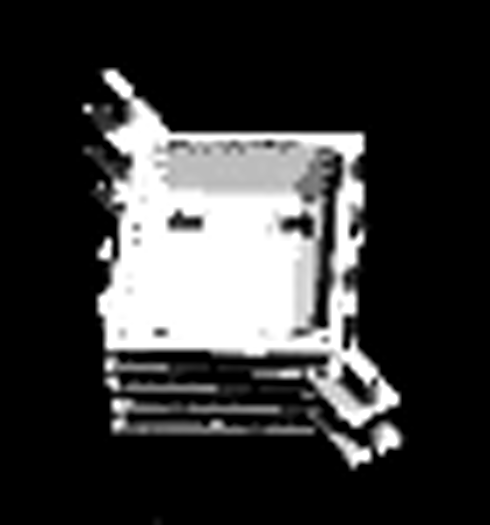

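```bash
python3 - <<'E'
from h import *
from scipy.optimize import least_squares
ct=cam('top');cs=cam('scene')
r=tray_pts()[0]  # (-,-)BR in top / TL in scene ; (+,-) TR top/ BL scene; (+,+) TL top/BR scene; (-,+) BL top/TR scene
_,_,fin=tray_pts()
obs=[(ct,r[1],(335,148),(260,145)),(ct,r[2],(120,112),(260,145)),(ct,r[3],(80,390),(260,145)),
(cs,r[1],(108,348),(180,170)),(cs,r[2],(341,350),(180,170)),(cs,r[3],(363,135),(180,170))]
# 7x zoom, pixel centre offset
O=[(c,p,np.array(q)/7-.5+np.array(o)) for c,p,q,o in obs]
def f(v):
    T=Tm(v[0],v[1],.048,v[2]);return np.concatenate([proj(c,(T@np.append(p,1))[:3])-q for c,p,q in O])
s=least_squares(f,[.55,-.2,-.2],loss='soft_l1');print(s.x,np.degrees(s.x[2]),s.fun.reshape(-1,2))
for n,c,(r0,r1,c0,c1) in (('top',ct,(145,225,260,325)),('scene',cs,(170,245,180,250))):
    im=np.ascontiguousarray(c['pixels'][r0:r1,c0:c1,::-1]).astype(float)
    im=np.repeat(np.clip((im.mean(2)-150)/105,0,1)[...,None]**2*255,3,2)
    im=cv2.resize(im.astype(np.uint8),None,fx=7,fy=7,interpolation=cv2.INTER_CUBIC)
    overlay(c,Tm(s.x[0],s.x[1],.048,s.x[2]),im,7,np.array([c0,r0]))
    overlay(c,Tm(s.x[0],s.x[1],.036,s.x[2]+np.pi),im,7,np.array([c0,r0]),(255,0,255))
    cv2.imwrite('pics/fit_%s.png'%n,im)
fw=Tm(s.x[0],s.x[1],.048,s.x[2])@np.array([-.0822,-.0587,.037,1]);print(fw)
E
python3 -c "
import cv2,numpy as np
a=cv2.imread('pics/fit_top.png');b=cv2.imread('pics/fit_scene.png')
o=np.zeros((560,760,3),np.uint8);a=a[:, :];o[:,:455]=a;b=cv2.resize(b,(300,321));o[:321,458:758]=b;cv2.imwrite('pics/fit.png',o)"
```

```text
[ 0.55368846 -0.19800283 -0.21875501] -12.533738936776347 [[-0.89735504  0.02637019]
 [ 1.24238063 -0.4642647 ]
 [-0.86191252 -0.22548508]
 [-0.37383333 -0.00492017]
 [ 0.50290664 -0.19866446]
 [-0.99362015 -0.63153003]]
[ 0.46070867 -0.23746533  0.085       1.        ]
```

View pics/fit_scene.png

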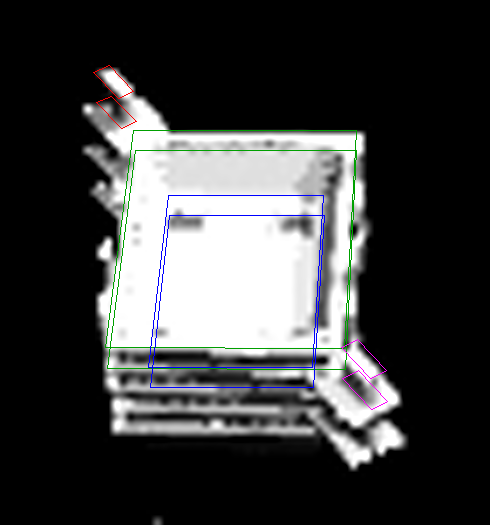

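View pics/fit_top.png

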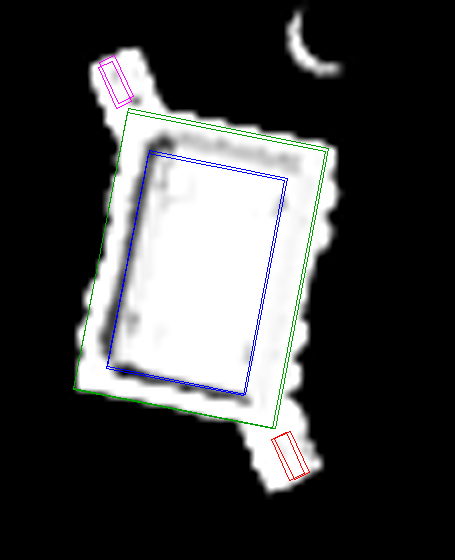

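The near fin (top picture ~(302,211), scene ~(197,182)) belongs to the top tray. Three fin layers show at that corner against two at the far one (scene ~(232,225)), and the near fin overlays at z = 85 mm. The red and orange trays are look-alikes and don't count. The fin is at about (0.460, -0.238), and its length direction is close to the tool's current yaw.

>>> carry_out(
  commands=[2.1,3.6,-0.3,0,0,0,4,4.2,7.2,-0.6,0,0,0,4,6.3,10.8,-1,0,0,0,4,8.4,14.4,-1.5,0,0,0,4,10.5,18,-2,0,0,0,4,12.6,21.6,-2.5,0,0,0,4,14.7,25.2,-3,0,0,0,4,16.8,28.8,-3.5,0,0,0,4,18.9,32.4,-4,0,0,0,4,20.9,36.1,-5,0,0,0,4],
)

```text
clock: 2.3
position: [0.461, -0.2377, 0.1821]
tcp_rot: [3.139, -0.002, 0.396]
contact_force: [0.6, -0.1, 0.3]
opening: 0.0399
```

Run:
```python
from h import *
np.set_printoptions(precision=4,suppress=True)
s=state();print(s['clock'],s['position'],s['tcp_rot'],s['opening'],s['contact_force'])
c=cam('top');d=nets.trace('mat','top')[0];m=d['mask'].astype(np.uint8)
hs=[]
for n in('top','scene'):
    c=cam(n,'a_%s.png'%n)
    px=c['pixels'].astype(int);b=((px[...,2]>px[...,0]+50)).astype(np.uint8)
    nlab,lab,st,_=cv2.connectedComponentsWithStats(cv2.morphologyEx(b,cv2.MORPH_CLOSE,np.ones((5,5))))
    k=1+np.argmax(st[1:,4]);ct,_=cv2.findContours((lab==k).astype(np.uint8),0,2)
    h=cv2.convexHull(np.vstack(ct)).reshape(-1,2)
    w=np.array([ray(c,r,cc,.003)[:2] for cc,r in h],np.float32)
    print(n,st[k],cv2.minAreaRect(w))
    r0,c0=(150,265) if n=='top' else (150,160)
    im=cv2.resize(np.ascontiguousarray(c['pixels'][r0:r0+80,c0:c0+100,::-1]),None,fx=6,fy=6,interpolation=3)
    cv2.imwrite('pics/ac_%s.png'%n,im)
```

```text
2.3 [ 0.461  -0.2377  0.1821] [ 3.1395 -0.0016  0.3956] 0.03986143719298145 [ 0.5925 -0.0867  0.3012]
top [ 156  156   62   72 2240] ((0.5368366241455078, 0.16239432990550995), (0.2236396074295044, 0.17347660660743713), 13.26654052734375)
scene [ 285  175   80   56 1723] ((0.5373879075050354, 0.1662549078464508), (0.2216087281703949, 0.17214931547641754), 13.26223373413086)
```

View pics/ac_scene.png

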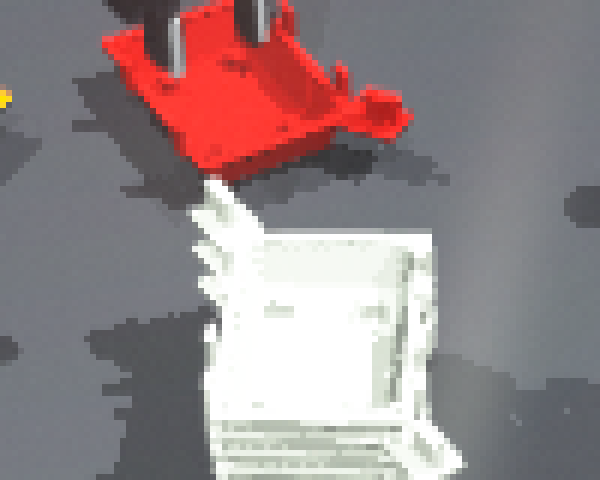

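>>> carry_out(
  commands=[0,0,-1.5,0,0,0,3.5,0,0,-3,0,0,0,3.5,0,0,-4.5,0,0,0,3.5,0,0,-6,0,0,0,3.5,-0.1,0,-7.2,0,0,0,3.5,-0.1,0,-7.8,0,0,0,3.5,-0.1,0,-7.8,0,0,0,3.5,-0.1,0,-7.8,0,0,0,3.5,-0.1,0,-7.8,0,0,0,3.5,-0.1,0,-7.8,0,0,0,3.5],
)

```text
clock: 3.5
position: [0.4591, -0.239, 0.104]
tcp_rot: [3.14, -0.001, 0.396]
contact_force: [-0.8, 0.7, -0.0]
opening: 0.035
```

Run:
```python
from h import *
c=cam('scene','b_scene.png');r0,c0=140,155
cv2.imwrite('pics/bc.png',cv2.resize(np.ascontiguousarray(c['pixels'][r0:r0+75,c0:c0+90,::-1]),None,fx=8,fy=8,interpolation=3))
print(proj(c,[.460,-.238,.085]),proj(c,[.460,-.238,.094]),proj(c,state()['position']),state()['position'])
```

```text
[195.75944769 183.26687364] [195.55056434 181.07380635] [194.98429879 178.49065135] [ 0.45905863 -0.2389285   0.10391833]
```

View pics/bc.png

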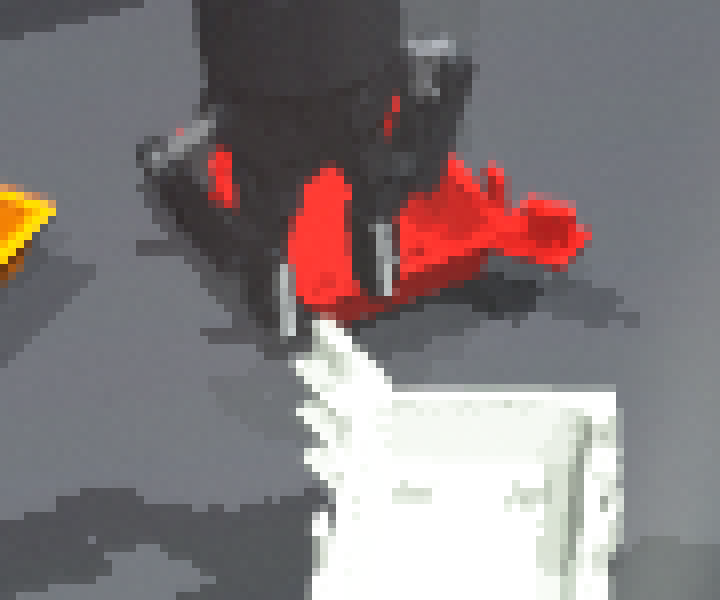

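>>> carry_out(
  commands=[0.2,0.2,0,0,0,0,3.5,0.2,0.2,-0.6,0,0,0,3.5,0.2,0.2,-1.2,0,0,0,3.5,0.2,0.2,-1.7,0,0,0,3.5,0.2,0.2,-2.2,0,0,0,3.0,0.2,0.2,-2.2,0,0,0,2.4,0.2,0.2,-2.2,0,0,0,1.8,0.2,0.2,-2.2,0,0,0,1.6,0.2,0.2,-2.2,0,0,0,1.6,0.2,0.2,-2.2,0,0,0,1.6],
)

```text
clock: 4.55
position: [0.4608, -0.2369, 0.0816]
tcp_rot: [3.141, -0.0, 0.396]
contact_force: [0.1, -0.8, 0.6]
opening: 0.0162
```

Run:
```python
from h import *
c=cam('scene');r0,c0=150,155
cv2.imwrite('pics/cc.png',cv2.resize(np.ascontiguousarray(c['pixels'][r0:r0+60,c0:c0+75,::-1]),None,fx=10,fy=10,interpolation=3))
s=state();print(s['position'],s['contact_force'],s['opening'])
```

```text
[ 0.46077591 -0.23681836  0.08155414] [0.09299738 0.48776008 0.19111828] 0.016268733969792063
```

View pics/cc.png

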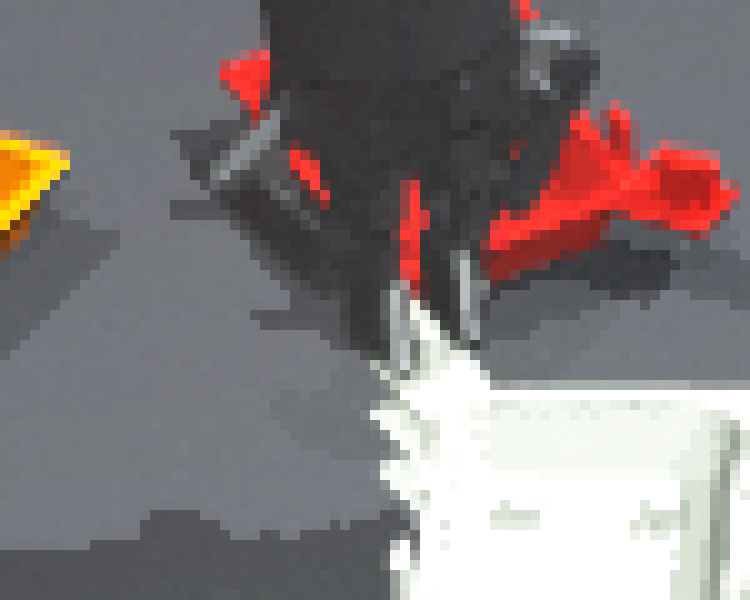

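>>> carry_out(
  commands=[0,0,0,0,0,0,1.4,0,0,0,0,0,0,1.3,0,0,0,0,0,0,1.2,0,0,0,0,0,0,1.1,0,0,0,0,0,0,1.0,0,0,0,0,0,0,1.0,0,0,0,0,0,0,1.0,0,0,0,0,0,0,1.0,0,0,0,0,0,0,1.0,0,0,0,0,0,0,1.0],
)

```text
clock: 5.6
position: [0.4606, -0.2368, 0.0813]
tcp_rot: [3.141, 0.0, 0.396]
contact_force: [0.4, -0.7, 0.3]
opening: 0.0105
```

Run:
```python
from h import *
for i in range(3):
    c=cam('scene');s=state();print(s['position'],s['contact_force'],s['ft_torque'],s['opening'])
```

```text
[ 0.46065154 -0.23677661  0.08133832] [-0.36346346 -0.97473939 -0.22623287] [-0.05823228 -0.01339162  0.05313884] 0.01014965628875638
[ 0.46066797 -0.23676961  0.08134232] [-0.6328398  -0.42628977 -0.00862925] [-0.04468792  0.00584295  0.01754731] 0.009992904264408674
[ 0.46066922 -0.23680067  0.08136728] [-0.02824992 -1.17881863 -0.23685456] [-0.07482206 -0.02633583 -0.02865545] 0.009935083733233235
```

>>> carry_out(
  commands=[0,-0.05,-0.1,0,0,0,1.0,0,-0.05,-0.2,0,0,0,1.0,0,-0.05,-0.25,0,0,0,1.0,0,-0.05,-0.25,0,0,0,0.9,0,-0.05,-0.25,0,0,0,0.8,0,-0.05,-0.25,0,0,0,0.6,0,-0.05,-0.25,0,0,0,0.4,0,-0.05,-0.25,0,0,0,0.2,0,-0.05,-0.25,0,0,0,0.2,0,-0.05,-0.25,0,0,0,0.2],
)

```text
clock: 6.75
position: [0.4608, -0.2375, 0.0789]
tcp_rot: [3.141, -0.0, 0.396]
contact_force: [0.8, -1.7, -0.7]
opening: 0.0067
```

Run:
```python
from h import *
c=cam('scene','d_scene.png');c=cam('top','d_top.png');s=state();print(s['position'],s['contact_force'],s['ft_torque'],s['opening'])
for th in np.radians([2,4,6,8,9]):
    L=.187;h=s['position'][2]-.072;print(round(np.degrees(th)),'axis w',th*np.array([-.407,.914]),'up',L*np.sin(th)-h*(1-np.cos(th)),'d',(L*(1-np.cos(th))+h*np.sin(th))*np.array([.914,.407]))
```

```text
[ 0.46083241 -0.23746946  0.07894778] [ 1.17947406 -1.42037585 -0.3284225 ] [-0.24405817 -0.1845219  -0.23024601] 0.006278216336437924
2 axis w [-0.01420698  0.03190462] up 0.006521973482489185 d [0.00032574 0.00014505]
4 axis w [-0.02841396  0.06380924] up 0.013027536143165966 d [0.00085932 0.00038265]
6 axis w [-0.04262094  0.09571386] up 0.01950876195603341 d [0.00160009 0.00071251]
8 axis w [-0.05682792  0.12761847] up 0.02595775454579485 d [0.00254715 0.00113423]
9 axis w [-0.06393141  0.14357078] up 0.02916770624082292 d [0.00309769 0.00137939]
```

Run:
```python
from h import *
for i in range(4):
    c=cam('scene');s=state();print(s['contact_force'],s['ft_torque'],s['opening'])
r0,c0=150,155
cv2.imwrite('pics/ee.png',cv2.resize(np.ascontiguousarray(c['pixels'][r0:r0+60,c0:c0+75,::-1]),None,fx=10,fy=10,interpolation=3))
```

```text
[ 0.7572666  -1.37826365 -0.04966163] [-0.29802338 -0.24601915 -0.25732792] 0.006205512716056482
[ 1.140971   -1.63442434 -0.62990015] [-0.32281353 -0.18223818 -0.27713984] 0.006489625509223117
[ 0.67181289 -1.41991905 -0.04343513] [-0.27549507 -0.19194641 -0.20835887] 0.006222737539008181
[ 1.27047373 -1.74919039 -0.56288719] [-0.25789096 -0.2105883  -0.20253242] 0.006588883962742884
```

View pics/ee.png

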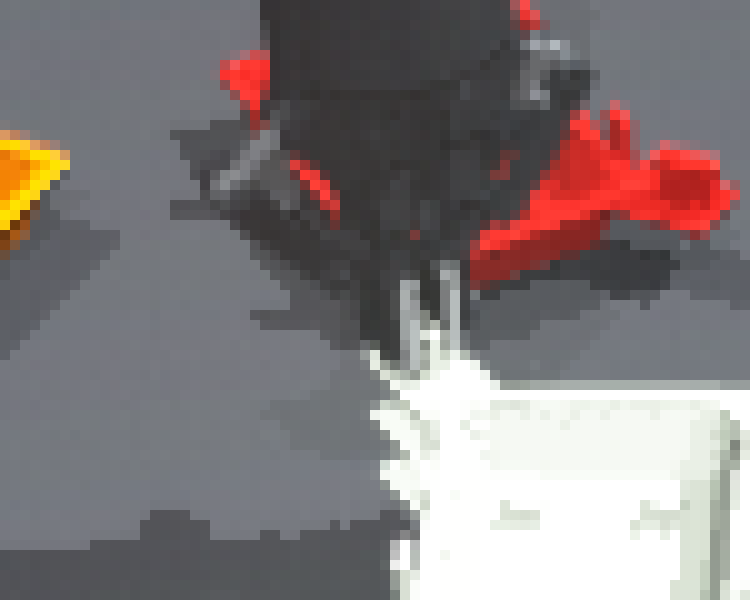

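>>> carry_out(
  commands=[0.01,0,0.33,-0.007,0.016,0,0,0.03,0.01,0.65,-0.014,0.032,0,0,0.05,0.02,0.98,-0.021,0.048,0,0,0.09,0.04,1.3,-0.028,0.064,0,0,0.12,0.05,1.63,-0.035,0.08,0,0,0.16,0.07,1.95,-0.043,0.096,0,0,0.2,0.09,2.27,-0.05,0.112,0,0,0.25,0.11,2.6,-0.057,0.128,0,0,0.25,0.11,2.6,-0.057,0.128,0,0,0.25,0.11,2.6,-0.057,0.128,0,0],
)

```text
clock: 8.05
position: [0.4635, -0.236, 0.1049]
tcp_rot: [3.138, 0.14, 0.396]
contact_force: [0.1, -1.9, -1.1]
opening: 0.0063
```

Run:
```python
from h import *
c=cam('scene');s=state();print(s['position'],s['contact_force'],s['ft_torque'],s['opening'])
r0,c0=150,155
a=cv2.resize(np.ascontiguousarray(c['pixels'][r0:r0+95,c0:c0+100,::-1]),None,fx=6,fy=6,interpolation=3)
cv2.imwrite('pics/ff.png',a)
```

```text
[ 0.46343604 -0.23613023  0.10489325] [ 0.12072135 -0.93310132 -2.65422221] [-0.2986272   0.00865836 -0.17978184] 0.006107808238068722
```

View pics/ff.png

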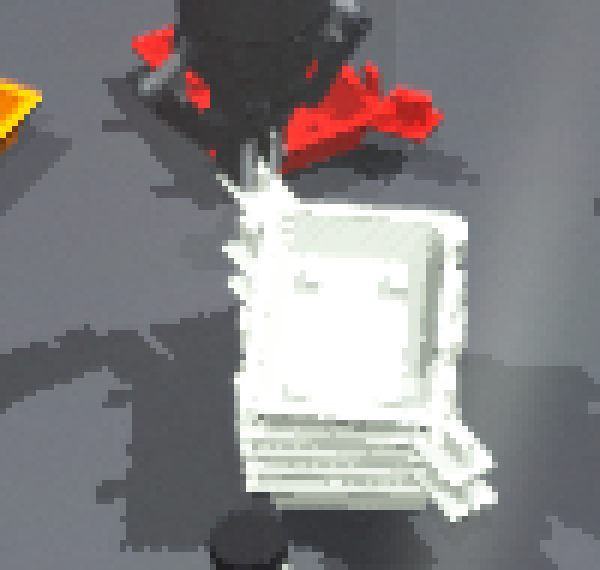

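>>> carry_out(
  commands=[0,0,0.3,0,0,0,0,0,0,0.6,0,0,0,0,0,0,1,0,0,0,0,0,0,1.5,0,0,0,0,0,0,2.2,0,0,0,0,0,0,3,0,0,0,0,0,0,4,0,0,0,0,0,0,5,0,0,0,0,0,0,6,0,0,0,0,0,0,7,0,0,0,0],
)

```text
clock: 9.1
position: [0.4632, -0.2362, 0.1759]
tcp_rot: [3.138, 0.14, 0.396]
contact_force: [0.8, -0.4, -1.3]
opening: 0.0065
```

Run:
```python
from h import *
c=cam('scene','g.png');s=state();print(s['position'],s['contact_force'],s['ft_torque'],s['opening'])
r0,c0=130,155
a=cv2.resize(np.ascontiguousarray(c['pixels'][r0:r0+115,c0:c0+110,::-1]),None,fx=5,fy=5,interpolation=3)
cv2.imwrite('pics/gg.png',a)
```

```text
[ 0.46429025 -0.23661832  0.17752814] [ 0.64456231  0.20269129 -0.75802547] [-0.00137635 -0.10583513  0.03252528] 0.006535896053299079
```

View pics/gg.png

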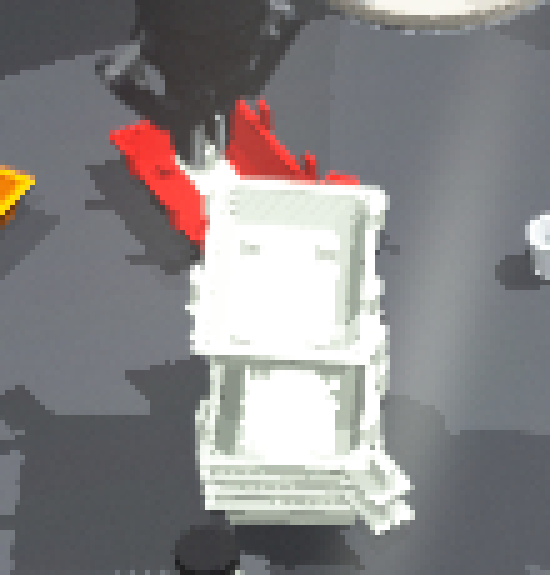

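>>> carry_out(
  commands=[0,0.5,0,0.006,-0.013,0,0,0,1.5,0,0.012,-0.027,0,0,-0.2,3,0,0.02,-0.045,0,0,-0.4,5,0,0.028,-0.063,0,0,-0.6,7.5,0,0.036,-0.081,0,0,-0.8,10,0,0.044,-0.098,0,0,-1,12.5,0,0.052,-0.116,0,0,-1.2,15,0,0.057,-0.128,0,0,-1.4,17.5,0,0.057,-0.128,0,0,-1.5,20,-0.5,0.057,-0.128,0,0],
)

```text
clock: 10.15
position: [0.4472, -0.0338, 0.1701]
tcp_rot: [3.141, -0.001, 0.397]
contact_force: [0.8, -0.0, -1.9]
opening: 0.0064
```

>>> carry_out(
  commands=[-0.1,2.5,-0.5,0,0,0,0,-0.1,5,-1,0,0,0,0,-0.2,7.5,-1.5,0,0,0,0,-0.2,10,-2,0,0,0,0,-0.3,12,-2.5,0,0,0,0,-0.3,13.5,-3,0,0,0,0,-0.4,14.8,-3.3,0,0,0,0,-0.4,15.6,-3.5,0,0,0,0,-0.4,16,-3.6,0,0,0,0,-0.4,16.1,-3.6,0,0,0,0],
)

```text
clock: 11.15
position: [0.4436, 0.1252, 0.1338]
tcp_rot: [3.142, 0.0, 0.397]
contact_force: [0.9, -0.4, -1.5]
opening: 0.006
```

Run:
```python
from h import *
s=state();print(s['position'],s['tcp_rot'],s['contact_force'],s['ft_torque'],s['opening'])
for n in('top','scene'):
    c=cam(n,'f_%s.png'%n);p=c['pixels']
    for k in('tray','tray_far'):
        for d in nets.place_of(k,n)[:4]: print(n,k,d['confidence'],d['point'])
    r0,c0=(150,140) if n=='top' else (120,265)
    im=np.ascontiguousarray(p[r0:r0+(95),c0:c0+110,::-1])
    cv2.imwrite('pics/fr_%s.png'%n,cv2.resize(im,None,fx=6,fy=6,interpolation=3))
```

```text
[0.44363122 0.12523113 0.13376951] [3.14150593e+00 2.66597256e-04 3.96695653e-01] [ 0.85769984 -0.37872996 -1.5138629 ] [-0.02697406  0.04660079 -0.02953372] 0.0059661097961808485
top tray 0.95 [225.8, 410.3]
top tray 0.88 [264.2, 295.3]
top tray 0.77 [189.4, 181.8]
top tray 0.67 [264.8, 352.7]
top tray_far 0.89 [202.4, 424.8]
top tray_far 0.59 [263.6, 328.6]
top tray_far 0.57 [164.6, 171.5]
top tray_far 0.56 [274.2, 312.6]
scene tray 0.98 [169.3, 198.9]
scene tray 0.94 [207.6, 69.7]
scene tray 0.92 [178.7, 326.7]
scene tray 0.76 [174.5, 141.5]
scene tray_far 0.95 [184.5, 347.0]
scene tray_far 0.85 [218.2, 57.0]
scene tray_far 0.7 [165.8, 163.9]
scene tray_far 0.64 [155.9, 176.4]
```

View pics/fr_top.png

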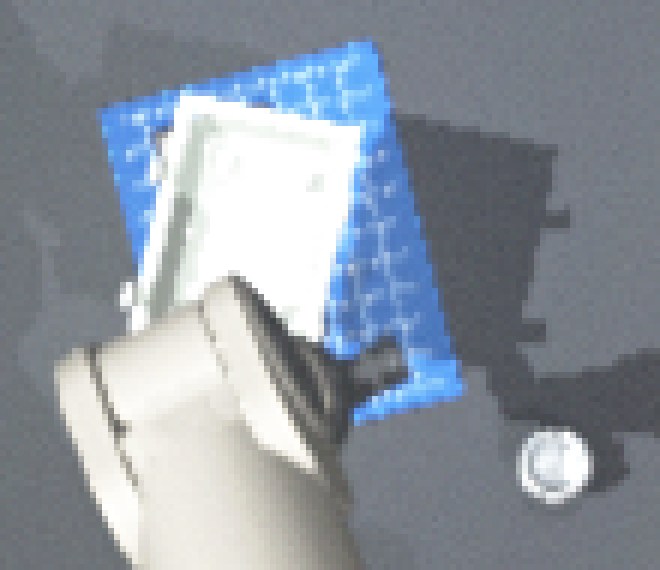

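View pics/fr_scene.png

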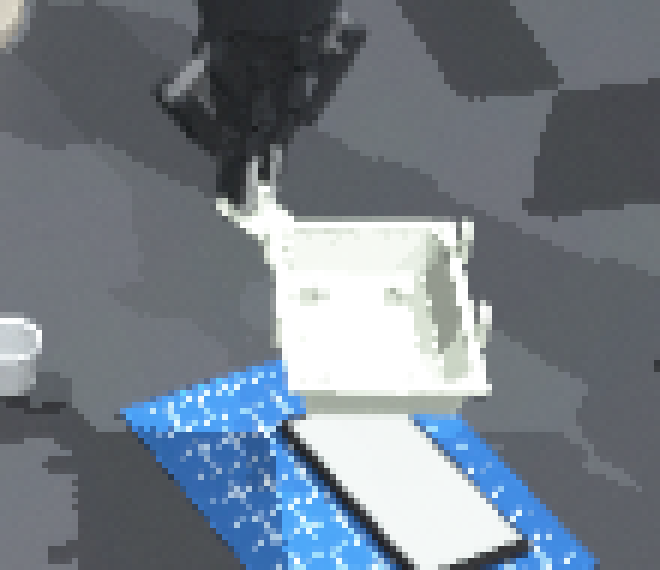

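View pics/f_scene.png

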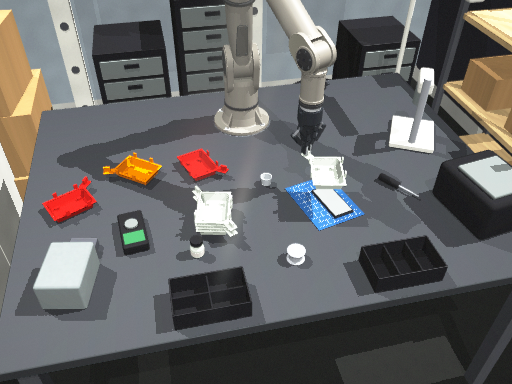

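```bash
cat > fit.py <<'E'
from h import *
from scipy.optimize import least_squares
from scipy.spatial.transform import Rotation as Ro
np.set_printoptions(precision=4,suppress=True)
ct=cam('top');cs=cam('scene')
def ov(T,tag):
    for n,c,(r0,c0) in(('top',ct,(150,140)),('scene',cs,(135,295))):
        h,w=(75,80) if n=='top' else (75,65)
        im=np.ascontiguousarray(c['pixels'][r0:r0+h,c0:c0+w,::-1])
        im=cv2.resize(im,None,fx=8,fy=8,interpolation=cv2.INTER_CUBIC)
        overlay(c,T,im,8,np.array([c0,r0]));cv2.imwrite('pics/%s_%s.png'%(tag,n),im)
E
python3 - <<'E'
from fit import *
p=state()['position']
T=Tm(0,0,0,np.radians(-12));T[:3,3]=p+[0,0,.006]-T[:3,:3]@[-.0822,-.0587,.037]
print(T[:3,3]);ov(T,'h1')
E
```

```text
[0.5368 0.1647 0.1029]
```

View pics/h1_top.png

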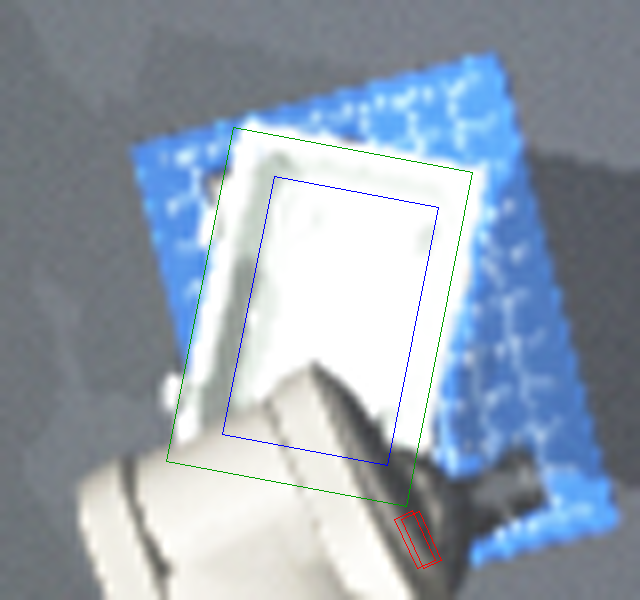

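View pics/h1_scene.png

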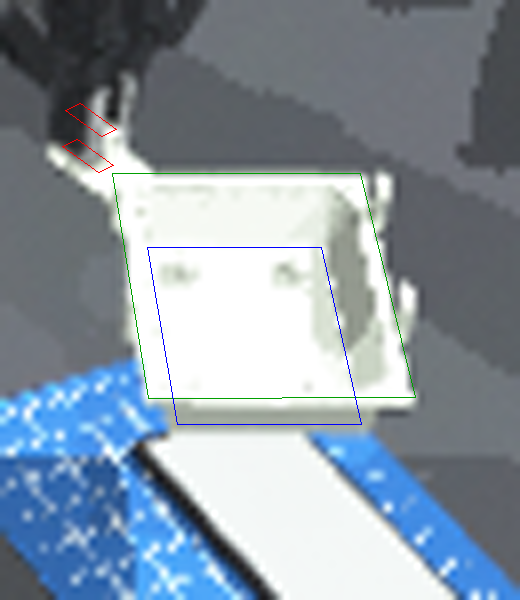

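Run:
```python
from fit import *
r=tray_pts()[0];fl=[(-.055,-.035,0),(.055,-.035,0),(.055,.035,0),(-.055,.035,0)]
bt=np.array([0,-.002,0]);bs=-bt
p=state()['position']
O=[(ct,bt,r[2],(250,122),(140,150)),(ct,bt,r[1],(487,170),(140,150)),
(cs,bs,r[1],(150,405),(295,135)),(cs,bs,r[2],(413,408),(295,135)),(cs,bs,r[3],(362,173),(295,135)),(cs,bs,r[0],(114,173),(295,135)),(cs,bs,fl[1],(176,433),(295,135)),(cs,bs,fl[2],(365,431),(295,135))]
def TT(v):
    T=np.eye(4);T[:3,:3]=Ro.from_euler('zyx',v[3:][::-1]).as_matrix();T[:3,3]=v[:3];return T
def f(v,pr=True):
    T=TT(v);e=[(proj(c,(T@np.append(q,1))[:3]+b)-(np.array(z)/8-.5+o))*3 for c,b,q,z,o in O]
    e=np.concatenate(e)
    fin=(T@[-.0822,-.0587,.037,1])[:3]-p-[0,0,.006]
    return np.concatenate([e,fin*1000/2*np.array([1,1,2]),v[3:5]*57/3])
s=least_squares(f,[.537,.164,.103,0,0,-.2],loss='soft_l1')
print(s.x[:3],np.degrees(s.x[3:]));print(s.fun[:16].reshape(-1,2)/3,s.fun[16:])
ov(TT(s.x),'h2')
```

```text
[0.5379 0.1628 0.1024] [  0.9014   0.9792 -12.6995]
[[-0.3217  0.0911]
 [-0.2016  0.0822]
 [-0.4927  0.0057]
 [ 0.0475 -0.5214]
 [ 0.2332  0.0476]
 [ 0.0662  0.2144]
 [ 0.0357  0.1019]
 [-0.6713  0.2499]] [ 0.6362 -0.8096  0.551   0.2989  0.3247]
```

View pics/h2_scene.png

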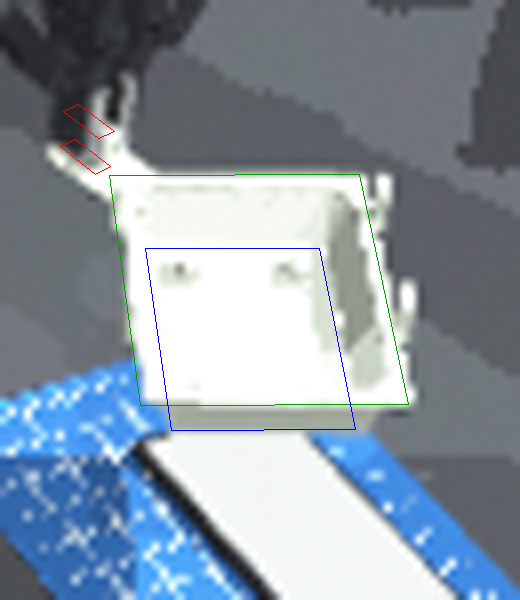

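>>> carry_out(
  commands=[0,0.1,0,0,-0.007,0,0,0,0.2,0,0,-0.014,0,0,0,0.2,0,0,-0.014,0,0,0,0.2,0,0,-0.014,0,0,0,0.2,0,0,-0.014,0,0,0,0.2,0,0,-0.014,0,0,0,0.2,0,0,-0.014,0,0,0,0.2,0,0,-0.014,0,0,0,0.2,0,0,-0.014,0,0,0,0.2,0,0,-0.014,0,0],
)

```text
clock: 12.65
position: [0.4441, 0.1268, 0.1338]
tcp_rot: [3.136, -0.013, 0.396]
contact_force: [0.2, 0.8, -1.1]
opening: 0.0061
```

Run:
```python
from fit import *
s=state();p=s['position'];print(p,s['tcp_rot'],s['contact_force'],s['joint_velocities'],s['opening'],s['clock'])
T=Tm(.5375,.1645,.103,np.radians(-12.2));ov(T,'h3')
for n,c in(('top',ct),('scene',cs)):
    im=c['pixels'][:,:,::-1].astype(int);b=cv2.imread('pics/%s1.png'%n).astype(int)
    d=(np.abs(im-b).max(2)>60).astype(np.uint8);
    for k,(x,y,z) in dict(stack=(.553,-.198,.03),jar=(.678,-.27,.03),spool=(.753,.005,.02),pot=(.407,-.002,.015)).items():
        u,v=proj(c,[x,y,z]).astype(int);print(n,k,d[v-12:v+13,u-12:u+13].sum())
    d[:]=d*255; 
    r0,c0=(140,255) if n=='top' else (165,175)
    a=np.hstack([q[r0:r0+85,c0:c0+80] for q in(b,im)]);cv2.imwrite('pics/cmp_%s.png'%n,cv2.resize(a.astype(np.uint8),None,fx=4.5,fy=4.5,interpolation=3))
a=[cv2.imread('pics/cmp_%s.png'%n) for n in('top','scene')]
o=cv2.resize(np.vstack(a),None,fx=.78,fy=.78);cv2.imwrite('pics/cmp.png',o);print(o.shape)
```

```text
[0.4441 0.1268 0.1338] [ 3.1361 -0.0129  0.3959] [-0.0855 -0.8289 -1.5253] [ 0.0001 -0.0014 -0.0006  0.0001  0.0008 -0.0001  0.0011] 0.006470894276384804 12.75
top stack 0
top jar 0
top spool 0
top pot 0
scene stack 32
scene jar 0
scene spool 0
scene pot 3
(596, 562, 3)
```

View pics/h3_scene.png

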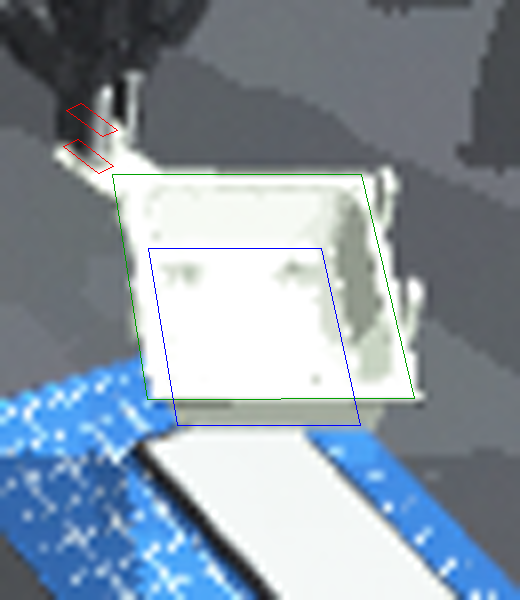

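View pics/h3_top.png

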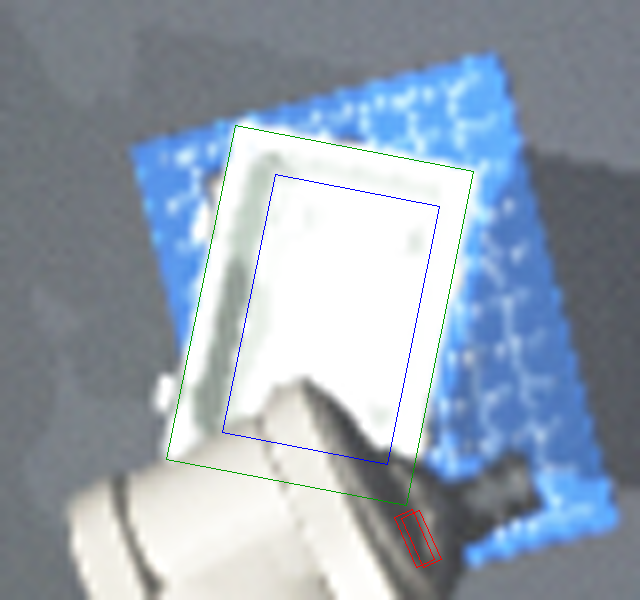

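View pics/cmp.png

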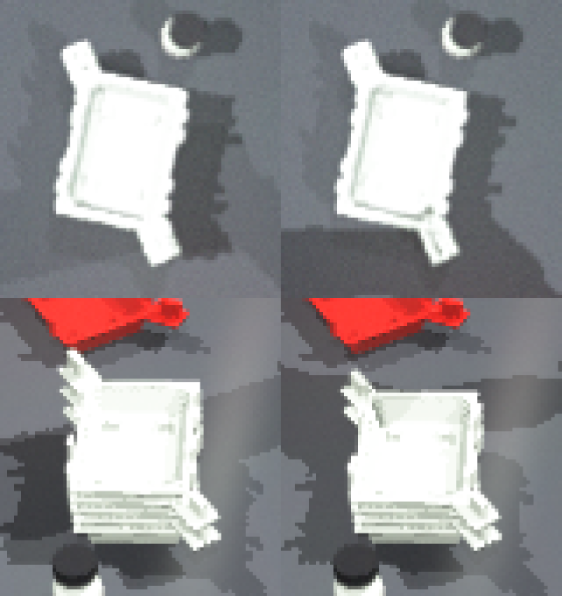

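```bash
python3 -c "
from plant import workorder,state
print(workorder.sign_off(),state()['clock'])"
```

```text
the job is handed in; nothing more can be done
the job is handed in; nothing more can be done
```

I peeled the top tray off by its near-corner fin and handed the job in at about 12.8 s with the arm still holding it over the mat. I swung the fin's corner up about 8° while the opposite corner stayed in the stack, then lifted the tray clear, levelled it and carried it across.

**Final pose:**

| | Estimated tray pose | Target |
|---|---|---|
| Middle (x, y) | (0.5375, 0.1645) m | mat middle (0.537, 0.164) m |
| Height of underside | about 0.10 m above the mat | about 0.10 m |
| Tilt | within about 1° | level |

I made a last 0.8° levelling turn and a 2 mm shift, and the arm was at rest afterwards.

**Other objects:** In before-and-after pictures the stack, jar, spool and pot look unmoved. The few changed pixels at the stack fit the missing top tray. I did not check the phone, screwdriver or multimeter this way.

**Disagreements:**
- **Sideways position:** the two cameras differ by about 4 mm, so I used the middle value. The tray's middle is good to about 3 mm.
- **Mat centre:** the networks put it about 6 mm farther left than its measured outline. I used the outline because its size matched the mat.
- **Finger opening:** it read about 6 mm on the 8 mm fin, but the grip held throughout.

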